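Third hand: press a radiator-cover batten against a sprung fence

TASK

Take the wooden batten out of the grey tray and lay it down flat on the bed of the assembly jig, in front of the sprung fence without pressing on it yet, parallel to the fence, end to end with it and with its blue end at the fence's blue end; carry it all the way, do not drop it. Then push the batten against the fence, keeping it flat on the bed, until the fence's pointer stands in the green part of the scale, and finish while still pushing steadily there so that I can screw it fast. Do not ram the fence to the end of its travel, and leave the bottles and the other things where they are.

Things in the scene. Friction and masses are not known exactly. Their poses are not given: they have to be found in the camera images.
- slat: wooden batten, a bar 180 mm long, 22 mm wide, 24 mm tall, about 0.1 kg, mid-brown, the last 30 mm of one end painted blue. It starts lying flat on the tray's floor. Origin: centre of its underside; x along its length towards the blue end, y across its width, z up.
- slat_blue (a point): centre of the batten's blue end face, 90 mm along the batten's x from its middle and 12 mm above its underside
- tray: pale grey plastic tray, fixed, 320 mm (its x) by 370 mm (its y), floor and walls 5 mm thick, walls 25 mm high. Origin: centre of its underside, x away from the robot. The wine bottle lies across its far part; the batten lies in the nearer part.
- jig: assembly jig, fixed: a grey bed 200 mm (its x) by 260 mm (its y) by 10 mm thick. Origin: centre of the bed's underside; x is the direction in which the fence is pushed (away from the robot), y along the fence towards its blue end, z up. The bed's top is at z = 10 mm in this frame; it is bare from x = -100 mm to the fence's front face at x = +20 mm (fence at rest). A fixed grey back block stands on the bed from x = 82 to 100 mm, 34 mm high above the bed.
- fence_face (a point): centre of the front face (towards the robot, where the batten is pressed) of the sprung fence: an aluminium bar 180 mm long (jig's y, centred), 16 mm thick, from 11 to 41 mm above the jig's underside, the 30 mm at its +y end painted blue. The point lies 22 mm above the jig's underside and moves with the fence
- fence (a joint): how far the fence is pushed back along the jig's x, in m: 0 at rest (held there by its springs), 0.040 at the end of its travel. Springs: about 450 N/m, so the force is about 6 N at 0.014 and 12.5 N at 0.028. A black pointer at the fence's -y end moves over a coloured strip on the bed: white 0 to 0.014, green 0.014 to 0.028, red above.
- wine_bottle: dark glass wine bottle lying on its side in the tray between two low ribs, 295 mm long, 74 mm in diameter; origin on its underside near mid length, x towards the neck
- pet1: clear PET bottle with blue cap, standing, 64 mm in diameter, 215 mm tall; origin: centre of its underside
- pet2: clear PET bottle with green cap, standing, same size and origin
- pet3: clear PET bottle with red cap, standing, same size and origin
- coaster: blue ceramic coaster, 96 mm in diameter, 8 mm thick; origin: centre of its underside
- brush: bottle brush with flat stainless handle and white bristles, 250 mm long, 36 mm thick, lying; origin near its middle, x towards the bristles
- screwdriver: screwdriver lying, about 200 mm long; x towards its tip
There are look-alikes about, which are no part of the job. There is more than one size of the slat; the job needs the smaller.

How it is judged:
By the outcome, as a careful person would: the job done as asked, in the order asked, and still so for the second after the job is handed in, while the arm keeps its last pose, push and grip.
It also fails if it takes over 64 s, if anything falls off the work surface, if the arm or the gripper's body presses on something with over 40 N, if the wrist force passes 120 N, or if a joint passes its speed limit or range.

ROBOT

A 6-joint arm with a two-finger parallel gripper is mounted at the origin on the work surface. World frame = base frame: x ahead of the robot, y to its left, z up, the work surface at z = 0. Lengths are in mm, angles in rad, forces in N, time in s.
With the tool pointing down it reaches from about 300 to 850 mm from the base axis. Payload 5.4 kg.
Tool frame: the origin (TCP) lies between the finger pads; the fingertips stand nose_length ahead of it and the grasp point (between the pads) lies 11 mm behind it (nose_length is the distance from the TCP to the fingertips, in mm); z points along the fingers, y is the line along which they close (so a half turn about z gives the same grasp; the last joint's range is limited). The gripper opens to 85 mm and grips with 20 to 120 N. Pads are 22 mm wide; open, the fingers measure 114 mm over their backs; the gripper's body (76 mm by 85 mm) begins 54 mm behind the grasp point. The pads swing forward as they close: fully open they stand 13 mm farther back than shut.
Start: joints at [-1.368, 0.158, 1.597, -0, 1.386, -0.21], TCP at [230.651, -526.694, 239.299] pointing down, gripper open.
Joint ranges: [-2.91, 2.91], [-0.94, 2.29], [0.18, 2.7], [-1.29, 4.43], [0.17, 2.64], [-3, 3]. Speed limits (rad/s): [2.57, 2.57, 3.14, 3.14, 3.14, 3.14].

INTERFACE

Orientations are given as a unit quaternion [x, y, z, w].
In Python, from bench import * gives the robot as it stands.
- The arm moves only by the tool play_rows, never from a script. Its argument "series" is a list of rows, each a list of 5 numbers: the shift along the tool's x, y, z normalised to -1 to 1, where 1 is 0.1 m, then the turn about the tool's z normalised to -1 to 1, where 1 is 180 degrees, then the opening, from 0 (shut) to 1 (fully open). In form: [[dx, dy, dz, spin, claw], ...]. A call has 1 to 8 rows; each row is the pose to reach, as a shift and turn from the pose commanded when the call began, along the tool's axes at that moment, turning the shorter way round; what a row does not reach only later rows make up. A row lasts 1/8 s, in which the tool goes at most 62.5 mm and 10.7 degrees, less where a joint would pass 70% of its speed; a pose out of reach is approached as far as the arm can. A call with a number of a shift or a turn outside -1 to 1 is refused whole. A call with a gripper value outside its range is refused whole. The fingers move at their own pace and stop on an object; "grip_force" is the grip in N (left out, the last holds). Time passes only in rows, so rows that repeat a pose let the fingers close. It gives the time, the measured TCP pose, the force, the opening and the grip force at its end, in the units of the state.
- read_state(): the state, without advancing time (a new reading comes with each control period).
- get_image(name): name is "scene" or "side" or "wrist"; returns the picture (400x640x3 uint8, red, green, blue); there is no depth.
- calibration(name): a dict with "mtx" (3x3 intrinsics, pixels), "D" ([k1, k2, p1, p2, k3] as OpenCV has them; the pictures are not rectified), "rvec" (rotation vector, rad) and "tvec" (3), from world to camera coordinates, as OpenCV has them. Camera axes: x right, y down, z forward; pixel columns grow to the right and rows downward; lengths in mm; the calibration is good to about 2 mm. A picture is of the moment at which its call begins: read the wrist's pose just before it. calibration takes no time and is no camera call; for the wrist camera it gives the pose at the moment of the call.
- hand_in(): hands the job in; it is judged then, once.
Trained networks look in the newest picture that a camera, given by its name, has taken for a name from the list of things; names that differ only in an ending like _2 or _b are one class to them, and where a whole thing is asked for, a point or a joint stands for the part that bears it (a point fixed in the world has none). Each returns a list of dicts, best first, with "score" (0 to 1); they miss things now and then, are a little off and sometimes report something else, mostly with a low value. They report only what shows in the picture. A call takes as long as a camera call. They do not tell look-alikes from the thing itself.
- cut_out(thing, camera): "mask" (400x640 bool, what is visible of it) and "rect" ([left, top, right, bottom] in pixels, round what is visible of it).
- pinpoint(thing, camera): "position" ([row, column] in pixels: a listed point, or the origin of a listed thing).
The state is a dict: "time": time; "joint_positions": joint angles; "joint_vel": joint speeds; "tau": joint torques, N m; "tool_pos": TCP position; "eef_rot": TCP orientation; "force": force on the tool from outside, world axes, zero at the start; "torque": the same for the moment, N m; "opening": opening from 0.0 (shut) to 1.0 (fully open); "gripper_force": force on a finger pad.
Only numpy, scipy, OpenCV 4.12 (cv2) and the standard library are available. Lean on these libraries where they do the work, as an engineer would, in place of code of your own. Each camera call takes 0.05 s, during which the arm holds its last target. There are 200 camera calls.

## Working session

There is one attempt and no reset: what is moved stays moved. The work goes in short steps, Python scripts to look and compute and a tool call to move; the robot and the scene stay as the last step left them, time stands still between calls to the robot, and variables do not carry over. Pictures are saved under pics/ and viewed, at most 10 in all, crops included, and the job is handed in when it is done.

Besides the shell and the picture viewer there is one more tool, called as a command line: name --pt "numbers of a row" for each row, then --argument value for the rest. play_rows: Moves the arm, as the interface text tells. Scaled input: -1 to 1 covers 0.1 m each way for a shift and 180 degrees each way for a turn. Its arguments: {"type":"object","properties":{"series":{"type":"array","items":{"type":"array","items":{"type":"number"}}},"grip_force":{"type":"number"}},"required":["series"]}

```bash
mkdir -p pics; ls
cat > h.py <<'E'
from bench import *
import numpy as np, cv2
from scipy.spatial.transform import Rotation as R
def snap(n,f=None):
    c=calibration(n); im=get_image(n)
    if f: cv2.imwrite('pics/'+f,im[:,:,::-1])
    return im,c
def px2w(rc,c,z):
    p=cv2.undistortPoints(np.array([[[rc[1],rc[0]]]],float),np.array(c['mtx'],float),np.array(c['D'],float))[0,0]
    Rm=cv2.Rodrigues(np.array(c['rvec'],float))[0]; t=np.array(c['tvec'],float).ravel()
    o=-Rm.T@t; d=Rm.T@np.array([p[0],p[1],1])
    return o+d*(z-o[2])/d[2]
def w2px(P,c):
    return cv2.projectPoints(np.array(P,float).reshape(-1,3),np.array(c['rvec'],float),np.array(c['tvec'],float),np.array(c['mtx'],float),np.array(c['D'],float))[0][:,0]
E
python3 - <<'E'
from h import *
print(read_state())
a,ca=snap('scene','scene1.png')
for t,z in [('slat',5),('slat_blue',17),('fence_face',22),('jig',0),('tray',0)]:
    for d in pinpoint(t,'scene')[:3]: print(t,round(d['score'],2),np.round(d['position']),np.round(px2w(d['position'],ca,z)))
b,cb=snap('side','side1.png')
for t,z in [('slat',5),('slat_blue',17),('fence_face',22),('jig',0),('tray',0)]:
    for d in pinpoint(t,'side')[:3]: print(t,round(d['score'],2),np.round(d['position']),np.round(px2w(d['position'],cb,z)))
E
```

```text
pics
{'time': 0.0, 'joint_positions': array([-1.36808699e+00,  1.59065561e-01,  1.59829034e+00, -5.27380660e-06,
        1.38617788e+00, -2.10071172e-01]), 'joint_vel': array([-9.33488240e-04, -1.28571716e-03, -3.99274475e-04, -1.83173023e-04,
       -8.94396203e-05, -1.10966953e-03]), 'tau': array([ 4.90394377e-04, -3.95994616e+01, -3.31431663e+01, -1.62313031e-04,
        8.25216179e-03, -2.97492215e-05]), 'tool_pos': array([ 230.53574575, -526.10239864,  238.27850737]), 'eef_rot': array([ 9.78776467e-01,  2.04928488e-01,  9.80941530e-07, -9.70563987e-04]), 'force': array([-0.72283742, -0.35166126, -0.56027253]), 'torque': array([ 0.00269211, -0.04154103, -0.02611569]), 'gripper_force': 0.0, 'opening': 0.9977380034501391}
slat 0.97 [121. 396.] [198. 311.   5.]
slat 0.61 [189. 258.] [ 419. -222.    5.]
slat_blue 0.93 [142. 401.] [310. 294.  17.]
slat_blue 0.81 [208. 266.] [ 502. -200.   17.]
fence_face 0.72 [193. 417.] [531. 282.  22.]
fence_face 0.5 [209. 269.] [ 511. -190.   22.]
jig 0.8 [191. 411.] [507. 273.   0.]
jig 0.33 [207. 138.] [ 420. -597.    0.]
tray 0.88 [206. 252.] [ 479. -243.    0.]
slat 0.84 [282. 375.] [187. 305.   5.]
slat 0.69 [164. 349.] [ 439. -235.    5.]
slat 0.59 [218. 242.] [775. 180.   5.]
slat_blue 0.85 [270. 342.] [317. 297.  17.]
slat_blue 0.73 [220. 243.] [762. 197.  17.]
slat_blue 0.54 [167. 331.] [ 506. -184.   17.]
fence_face 0.54 [251. 292.] [521. 279.  22.]
jig 0.83 [258. 298.] [495. 290.   0.]
tray 0.79 [164. 343.] [ 469. -236.    0.]
```

View pics/scene1.png

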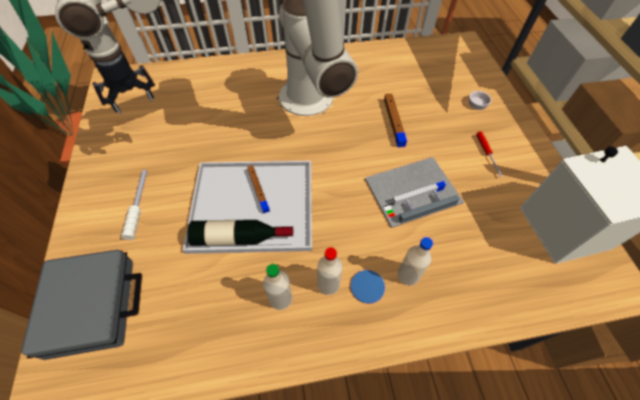

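View pics/side1.png

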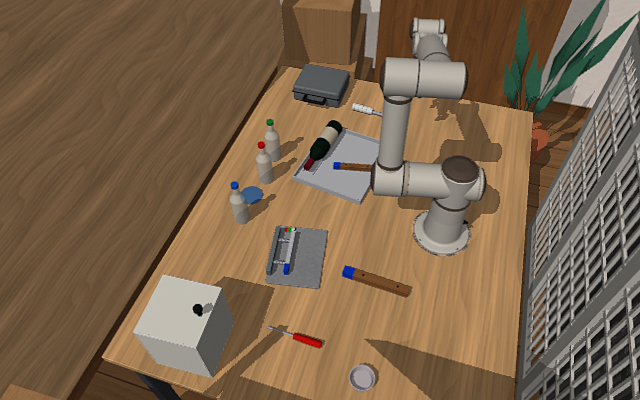

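The scene and side pictures agree. The job's slat lies in the tray at scene (258,188) with its blue end at (265,210). The longer decoy is at (395,120), with screw holes. The jig is at (413,190), with the fence's blue end at (440,186) and its pointer at (388,210). I'm moving over the slat now.

play_rows --pt "0.4 -0.26 0 0 1" --pt "0.7 -0.45 0 0 1" --pt "1 -0.65 0 0 1"

```text
time: 0.98
tool_pos: [296.7, -426.1, 239.4]
eef_rot: [0.979, 0.205, 0.0, 0.0]
force: [0.4, 0.0, -0.7]
opening: 0.997
gripper_force: 0.0
```

play_rows --pt "0.4 -0.26 0 0 1" --pt "0.8 -0.52 0 0 1" --pt "1 -0.65 0 0 1"

```text
time: 1.35
tool_pos: [362.7, -325.5, 239.4]
eef_rot: [0.979, 0.206, 0.0, -0.0]
force: [0.3, -0.8, -0.1]
opening: 0.996
gripper_force: 0.0
```

play_rows --pt "0.4 -0.26 0 0 0.5" --pt "0.8 -0.52 0 0 0.5" --pt "1 -0.65 0 0 0.5" --pt "1 -0.65 0 0 0.5" --pt "1 -0.65 0 0 0.5"

```text
time: 1.98
tool_pos: [426.9, -228.3, 239.3]
eef_rot: [0.979, 0.205, -0.0, 0.0]
force: [-0.0, 0.6, -1.3]
opening: 0.497
gripper_force: 0.0
```

```bash
cat > w.py <<'E'
from h import *
s=read_state(); r=R.from_quat(s['eef_rot']); print(s['time'],np.round(s['tool_pos'],1),np.round(r.as_matrix(),3).tolist(),round(s['opening'],3),np.round(s['force'],1))
E
python3 - <<'E'
from w import *
im,c=snap('wrist','w1.png')
Rm=cv2.Rodrigues(np.array(c['rvec'],float))[0];print('cam',-Rm.T@np.array(c['tvec']).ravel(),Rm[2])
for t,z in [('slat',5),('slat_blue',17)]:
    for d in pinpoint(t,'wrist')[:2]: print(t,round(d['score'],2),np.round(d['position']),np.round(px2w(d['position'],c,z),1))
for d in cut_out('slat','wrist')[:1]:
    m=d['mask'].astype(np.uint8); cn=max(cv2.findContours(m,0,2)[0],key=cv2.contourArea)
    P=[px2w((q[0][1],q[0][0]),c,29)[:2] for q in cn]
    rc=cv2.minAreaRect(np.float32(P)); print(d['score'],rc)
E
```

```text
1.975 [ 426.9 -228.3  239.3] [[0.916, 0.401, -0.0], [0.401, -0.916, -0.0], [-0.0, 0.0, -1.0]] 0.497 [-0.   0.6 -1.3]
cam [ 487.12332653 -202.47980887  375.00195016] [-0.23691685 -0.10426762 -0.96591856]
slat 0.79 [174. 308.] [ 417.5 -219.1    5. ]
slat 0.25 [104. 323.] [ 508.  -201.3    5. ]
slat_blue 0.79 [104. 326.] [ 508.3 -204.9   17. ]
0.94 ((420.6622009277344, -220.04310607910156), (179.42352294921875, 22.822330474853516), 11.898528099060059)
```

View pics/w1.png

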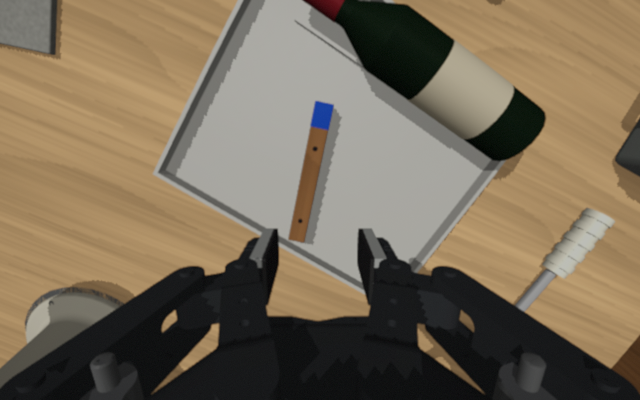

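The wrist view shows the slat at (310,175) with its blue end at (322,115). Its measured length is 179 mm, so it is the right one. I'll align and descend part of the way, then estimate the nose length.

play_rows --pt "-0.025 -0.1 0.4 0.03 0.45" --pt "-0.025 -0.1 0.8 0.065 0.45" --pt "-0.025 -0.1 1 0.065 0.45"

```text
time: 2.55
tool_pos: [419.5, -219.1, 137.0]
eef_rot: [0.995, 0.103, -0.001, -0.001]
force: [0.4, -0.1, -0.2]
opening: 0.448
gripper_force: 0.0
```

play_rows --pt "0 0 0.4 0 0.45" --pt "0 0 0.75 0 0.45" --pt "0 0 0.75 0 0.45"

```text
time: 2.92
tool_pos: [418.7, -218.3, 61.9]
eef_rot: [0.995, 0.104, -0.002, -0.002]
force: [0.1, 0.2, 0.5]
opening: 0.448
gripper_force: 0.0
```

Run:
```python
from w import *
im,c=snap('wrist','w2.png')
M=r.as_matrix(); p=s['tool_pos']
for sep in (20,):
  for n in (-20,-10,0,10,20,30):
    P=[p+M@np.array([x,y,n]) for x in (11,) for y in (-s['opening']*42.5,s['opening']*42.5)]
    print(n,np.round(w2px(P,c)).tolist())
```

```text
2.925 [ 418.7 -218.3   61.9] [[0.978, 0.206, -0.005], [0.206, -0.978, 0.004], [-0.004, -0.005, -1.0]] 0.448 [0.1 0.2 0.5]
-20 [[274.0, 246.0], [359.0, 246.0]]
-10 [[277.0, 237.0], [356.0, 237.0]]
0 [[280.0, 229.0], [354.0, 229.0]]
10 [[282.0, 222.0], [351.0, 222.0]]
20 [[284.0, 216.0], [349.0, 216.0]]
30 [[286.0, 211.0], [348.0, 211.0]]
```

View pics/w2.png

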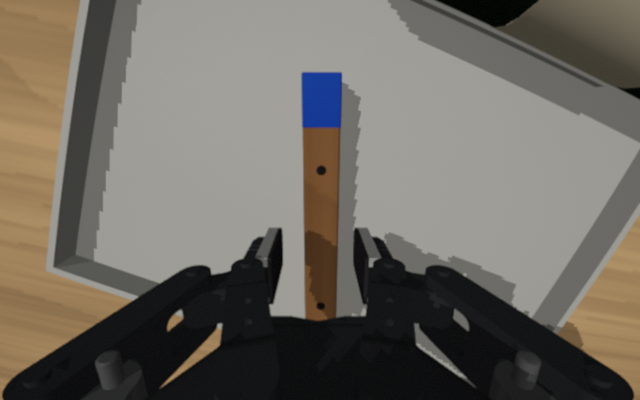

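The tips sit about at TCP level at this opening, and the slat is centred between them (column 320). I'll descend in stages and watch the force.

play_rows --pt "0 0 0.2 0 0.45" --pt "0 0 0.4 0 0.45" --pt "0 0 0.44 0 0.45" --pt "0 0 0.44 0 0.45"

```text
time: 3.48
tool_pos: [421.7, -220.4, 21.6]
eef_rot: [0.995, 0.104, 0.001, 0.001]
force: [0.2, 0.3, 0.5]
opening: 0.447
gripper_force: 0.0
```

play_rows --pt "0 0 0.02 0 0.45" --pt "0 0 0.04 0 0.45" --pt "0 0 0.04 0 0.45"

```text
time: 3.85
tool_pos: [420.9, -219.5, 16.4]
eef_rot: [0.995, 0.104, 0.0, -0.0]
force: [-0.5, 0.1, -0.2]
opening: 0.448
gripper_force: 0.0
```

play_rows --pt "0 0 0 0 0.2" --pt "0 0 0 0 0.2" --pt "0 0 0 0 0.2" --pt "0 0 0 0 0.2" --pt "0 0 0 0 0.2" --pt "0 0 0 0 0.2" --grip_force 40

```text
time: 4.6
tool_pos: [421.1, -219.7, 16.5]
eef_rot: [0.995, 0.104, 0.0, 0.0]
force: [-0.3, 1.0, 3.1]
opening: 0.245
gripper_force: 40.1
```

Gripped. I'm lifting and carrying it toward the jig.

play_rows --pt "0 0 -0.15 0 0.2" --pt "0 0 -0.45 0 0.2" --pt "0 0 -0.75 0 0.2" --pt "0 0 -1 0 0.2"

```text
time: 5.1
tool_pos: [420.9, -219.5, 118.0]
eef_rot: [0.995, 0.104, 0.0, 0.0]
force: [0.3, 0.1, -1.2]
opening: 0.243
gripper_force: 39.6
```

play_rows --pt "0.04 -0.2 -0.3 0 0.2" --pt "0.1 -0.45 -0.6 0 0.2" --pt "0.16 -0.7 -0.9 0 0.2" --pt "0.2 -0.85 -0.9 0 0.2"

```text
time: 5.6
tool_pos: [424.0, -132.0, 209.0]
eef_rot: [0.995, 0.104, 0.002, 0.002]
force: [0.3, 0.1, -1.3]
opening: 0.25
gripper_force: 39.6
```

play_rows --pt "0.1 -0.3 0 0 0.2" --pt "0.2 -0.6 0 0 0.2" --pt "0.2 -0.9 0 0 0.2"

```text
time: 5.98
tool_pos: [423.0, -38.8, 204.9]
eef_rot: [0.995, 0.104, -0.001, -0.001]
force: [-0.6, -0.1, -1.0]
opening: 0.246
gripper_force: 39.6
```

play_rows --pt "0.1 -0.3 0 0 0.2" --pt "0.2 -0.6 0 0 0.2" --pt "0.2 -0.9 0 0 0.2"

```text
time: 6.35
tool_pos: [423.9, 53.2, 204.9]
eef_rot: [0.995, 0.104, -0.001, -0.0]
force: [-0.9, 0.3, -0.9]
opening: 0.25
gripper_force: 39.6
```

play_rows --pt "0.1 -0.3 0 0 0.2" --pt "0.2 -0.6 0 0 0.2" --pt "0.2 -0.75 0 0 0.2" --pt "0.2 -0.75 0 0 0.2"

```text
time: 6.85
tool_pos: [427.9, 129.9, 205.4]
eef_rot: [0.994, 0.105, -0.001, 0.0]
force: [0.3, -0.4, -0.9]
opening: 0.248
gripper_force: 39.6
```

Run:
```python
from w import *
im,c=snap('wrist','w3.png')
for t,z in [('jig',0),('fence_face',22),('slat_blue',200)]:
    for d in pinpoint(t,'wrist')[:2]: print(t,round(d['score'],2),np.round(d['position']),np.round(px2w(d['position'],c,z),1))
for d in cut_out('jig','wrist')[:2]:
    m=d['mask'].astype(np.uint8); cn=max(cv2.findContours(m,0,2)[0],key=cv2.contourArea)
    P=[px2w((q[0][1],q[0][0]),c,10)[:2] for q in cn]
    rc=cv2.minAreaRect(np.float32(P)); print(d['score'],d['rect'],rc)
```

```text
6.85 [427.9 129.9 205.4] [[0.978, 0.209, -0.002], [0.209, -0.978, -0.0], [-0.002, 0.0, -1.0]] 0.248 [ 0.3 -0.4 -0.9]
jig 0.92 [ 85. 202.] [501.9 281.3   0. ]
fence_face 0.94 [ 60. 191.] [524.5 286.5  22. ]
slat_blue 0.86 [235. 170.] [416. 209. 200.]
slat_blue 0.74 [ 67. 319.] [515.6 147.6 200. ]
0.92 [76.1, 1.2, 318.0, 176.1] ((496.5803527832031, 277.518310546875), (183.24986267089844, 260.77508544921875), 10.804474830627441)
0.65 [96.3, 14.2, 309.4, 65.6] ((542.3045654296875, 282.353515625), (34.384925842285156, 235.48898315429688), 10.6264009475708)
```

View pics/w3.png

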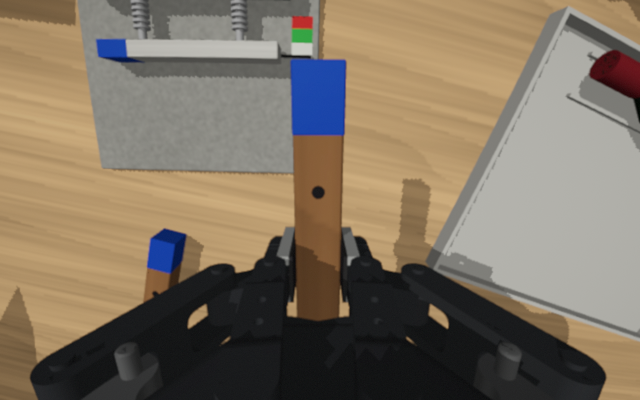

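The jig is at upper left. The fence's blue end is at (97,48), its other end at (279,48), the scale at (302,35), and the bed's near edge runs from (102,168) to (294,173). The slat is held straight. Next I compute the poses from these edges.

Run:
```python
from w import *
im=cv2.imread('pics/w3.png'); c=calibration('wrist')
M=r.as_matrix();p=s['tool_pos']
for q in [(60,292),(60,346),(134,292),(135,345)]: print('slat top in tool',np.round(M.T@(px2w(q,c,218)-p),1))
th=np.deg2rad(10.75); J=np.array([[np.cos(th),np.sin(th)],[-np.sin(th),np.cos(th)]])
for n,q,z in [('bed near L',(168,102),10),('bed near R',(173,294),10),('fence top back L',(39,97),41),('fence top back R',(41,279),41),('fence top front L',(57,99),41),('fence top front R',(57,279),41)]: 
    w=px2w(q,c,z); print(n,np.round(w,1),'jig-axes',np.round(J@w[:2],1))
cv2.imwrite('pics/c3.png',cv2.resize(im[0:190,70:340],None,fx=2.9,fy=2.9,interpolation=cv2.INTER_NEAREST))
```

```text
7.1 [428.8 128.8 206.2] [[0.979, 0.206, -0.0], [0.206, -0.979, -0.0], [-0.0, 0.0, -1.0]] 0.253 [ 0.3  0.4 -0.5]
slat top in tool [ 89.2  -9.9 -11.8]
slat top in tool [ 89.2  12.  -11.8]
slat top in tool [ 59.5 -10.6 -11.8]
slat top in tool [ 59.1  12.3 -11.8]
bed near L [385.2 387.1  10. ] jig-axes [450.7 308.5]
bed near R [426.8 156.7  10. ] jig-axes [448.6  74.3]
fence top back L [526.1 373.   41. ] jig-axes [586.4 268.3]
fence top back R [558.5 194.   41. ] jig-axes [584.9  86.5]
fence top front L [509.6 370.2  41. ] jig-axes [569.7 268.7]
fence top front R [544.2 191.5  41. ] jig-axes [570.3  86.6]
```

View pics/c3.png

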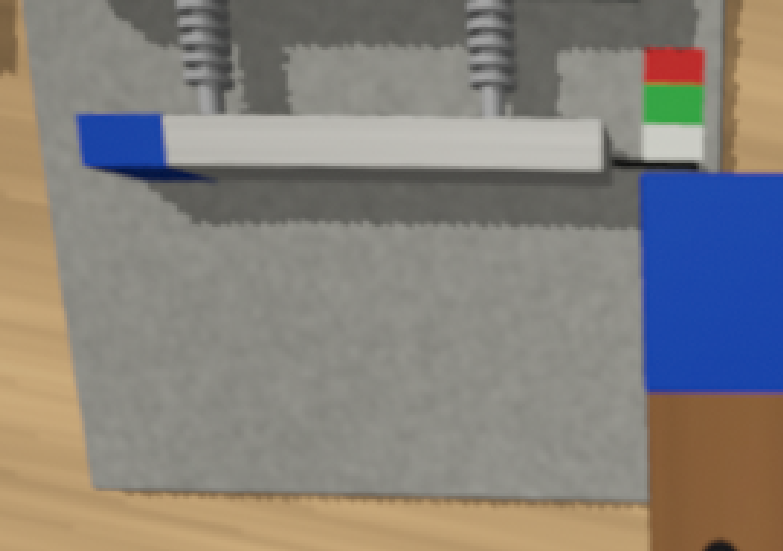

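Consistent: yaw is about 10.4°, the fence face centre is about (526.5, 281), and the slat is centred in the grip. I'm rotating and moving to hover in front of the fence.

play_rows --pt "0.1 -0.12 0 -0.055 0.2" --pt "0.2 -0.25 0.1 -0.11 0.2" --pt "0.3 -0.4 0.2 -0.165 0.2" --pt "0.4 -0.55 0.3 -0.22 0.2" --pt "0.5 -0.7 0.4 -0.275 0.2" --pt "0.6 -0.85 0.5 -0.33 0.2" --pt "0.7 -1 0.6 -0.385 0.2" --pt "0.75 -1 0.6 -0.44 0.2"

```text
time: 8.1
tool_pos: [481.2, 243.0, 145.2]
eef_rot: [0.698, 0.716, -0.001, -0.0]
force: [-0.2, -0.5, -1.1]
opening: 0.247
gripper_force: 39.6
```

```bash
cat > d.py <<'E'
from w import *
import sys
M=r.as_matrix()
def go(T,yaw):
    d=M.T@(np.array(T,float)-s['tool_pos']); y=np.degrees(np.arctan2(M[1,0],M[0,0]))
    print('shift',np.round(d/100,3),'spin',round(-(yaw-y)/180,4))
E
python3 -c "
from d import *
go([475.4,271.6,100],100.4)"
```

```text
8.1 [481.2 243.  145.2] [[-0.026, 1.0, -0.002], [1.0, 0.026, -0.0], [-0.0, -0.002, -1.0]] 0.247 [-0.2 -0.5 -1.1]
shift [ 0.287 -0.05   0.452] spin -0.0495
```

play_rows --pt "0.15 -0.03 0.2 -0.03 0.2" --pt "0.29 -0.05 0.4 -0.05 0.2" --pt "0.29 -0.05 0.45 -0.05 0.2" --pt "0.29 -0.05 0.45 -0.05 0.2"

```text
time: 8.6
tool_pos: [476.1, 271.2, 101.4]
eef_rot: [0.642, 0.766, -0.0, 0.0]
force: [-0.0, 0.3, -0.1]
opening: 0.245
gripper_force: 39.6
```

Run:
```python
from d import *
im,c=snap('wrist','w4.png')
p=s['tool_pos']; th=np.deg2rad(10.4);u=np.array([np.cos(th),np.sin(th)]);v=np.array([-u[1],u[0]])
for t,z in [('fence_face',22),('jig',0)]:
    for d in pinpoint(t,'wrist')[:2]: w=px2w(d['position'],c,z);print(t,round(d['score'],2),np.round(d['position']),np.round(w,1),np.round([u@(w-p)[:2],v@(w-p)[:2]],1))
F=np.array([526.5,281.3])
# expected overlay: fence top front edge, end
P=[np.r_[F+v*k,41] for k in (-90,60,90)]+[np.r_[F+16*u+v*k,41] for k in (-90,60,90)]
o=im[:,:,::-1].copy()
for q in w2px(P,c): print(np.round(q)); cv2.circle(o,tuple(int(x) for x in q),3,(0,255,255),1)
cv2.imwrite('pics/w4.png',o)
```

```text
8.6 [476.1 271.2 101.4] [[-0.175, 0.985, -0.0], [0.985, 0.175, -0.0], [-0.0, -0.0, -1.0]] 0.245 [-0.   0.3 -0.1]
fence_face 0.87 [201. 381.] [525.7 282.3  22. ] [50.8  2. ]
jig 0.92 [196. 351.] [504.9 276.5   0. ] [29.3 -0. ]
[381. 314.]
[392. 125.]
[395.  78.]
[400. 314.]
[416. 125.]
[419.  78.]
```

View pics/w4.png

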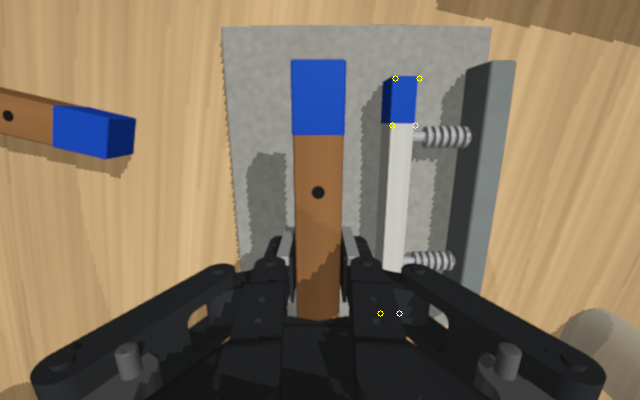

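The fence's top front edge at the blue end is at about (391,77), against (395,78) predicted, so it is about 2 mm off. I'll measure it with edge profiles.

Run:
```python
from d import *
g=cv2.imread('pics/w4.png'); c=calibration('wrist'); p=s['tool_pos']
th=np.deg2rad(10.4);u=np.array([np.cos(th),np.sin(th)]);v=np.array([-u[1],u[0]])
for row in (140,180,220): print(row,g[row,376:424,1].tolist())
print('blue col405',g[66:90,405,0].tolist())
L=[]
for row in range(132,250,4):
    x=g[row,370:430].astype(int).sum(1)
    on=np.where(x>540)[0]
    if len(on): L.append([row,370+on[0],370+on[-1]])
W=[np.r_[px2w((a,b-.5),c,41)[:2],px2w((a,e+.5),c,41)[:2]] for a,b,e in L]
W=np.array(W)
for k in (0,2):
    q=W[:,k:k+2]-p[:2]; a=q@v;b=q@u; f=np.polyfit(a,b,1); r_=np.abs(b-np.polyval(f,a)); ok=r_<1.5; f=np.polyfit(a[ok],b[ok],1); print('edge offset at y=0,slope deg',f[1],np.degrees(f[0]),ok.sum())
```

```text
8.75 [476.8 271.5 102.4] [[-0.175, 0.985, 0.002], [0.985, 0.175, 0.0], [0.0, 0.002, -1.0]] 0.247 [ 0.8  0.1 -0.5]
140 [110, 110, 110, 110, 101, 91, 87, 86, 87, 87, 87, 86, 88, 121, 174, 201, 202, 199, 198, 197, 197, 199, 200, 200, 200, 200, 200, 201, 201, 199, 197, 196, 196, 196, 197, 195, 180, 150, 140, 141, 141, 142, 141, 141, 141, 138, 130, 118]
180 [108, 108, 103, 93, 88, 87, 88, 88, 89, 86, 92, 129, 179, 199, 200, 198, 198, 197, 198, 199, 200, 200, 200, 200, 200, 201, 200, 198, 196, 195, 195, 196, 193, 179, 161, 156, 156, 155, 154, 154, 153, 154, 155, 155, 156, 156, 156, 156]
220 [98, 90, 88, 87, 87, 88, 87, 85, 105, 156, 192, 199, 199, 198, 198, 198, 198, 199, 198, 198, 198, 199, 200, 199, 198, 196, 196, 195, 195, 192, 178, 165, 161, 160, 160, 159, 160, 159, 160, 159, 159, 158, 156, 155, 155, 155, 155, 155]
blue col405 [141, 141, 141, 141, 141, 142, 143, 145, 149, 165, 180, 183, 182, 182, 182, 182, 182, 182, 183, 183, 183, 183, 183, 183]
edge offset at y=0,slope deg 51.03667825755565 -0.21177161941783468 30
edge offset at y=0,slope deg 66.022772301461 -0.2597493772011501 29
```

play_rows --pt "0 0 0.2 -0.003 0.2" --pt "0 0 0.4 -0.003 0.2" --pt "0 0 0.6 -0.003 0.2" --pt "0 0 0.69 -0.003 0.2" --pt "0 0 0.69 -0.003 0.2"

```text
time: 9.38
tool_pos: [475.9, 271.7, 32.3]
eef_rot: [0.638, 0.77, -0.0, -0.0]
force: [-0.9, 0.7, -0.6]
opening: 0.25
gripper_force: 39.6
```

Run:
```python
from d import *
im,c=snap('wrist','w5.png')
p=s['tool_pos']; th=np.deg2rad(10.6);u=np.array([np.cos(th),np.sin(th)]);v=np.array([-u[1],u[0]])
go(list(p[:2])+[21.5],100.6)
B=im.astype(int); m=((B[:,:,2]-B[:,:,0]>60)&(B[:,:,2]>100)).astype(np.uint8)
n,l,st,ce=cv2.connectedComponentsWithStats(m)
for i in range(1,n):
    if st[i][4]>150:
        print(st[i].tolist(),np.round(ce[i]))
```

```text
9.375 [475.9 271.7  32.3] [[-0.185, 0.983, -0.0], [0.983, 0.185, -0.0], [-0.0, -0.0, -1.0]] 0.25 [-0.9  0.7 -0.6]
shift [0.    0.    0.108] spin 0.0004
[430, 53, 47, 76, 2932] [453.  90.]
[291, 59, 55, 76, 4051] [318.  97.]
[0, 101, 65, 75, 1388] [ 14. 131.]
```

View pics/w5.png

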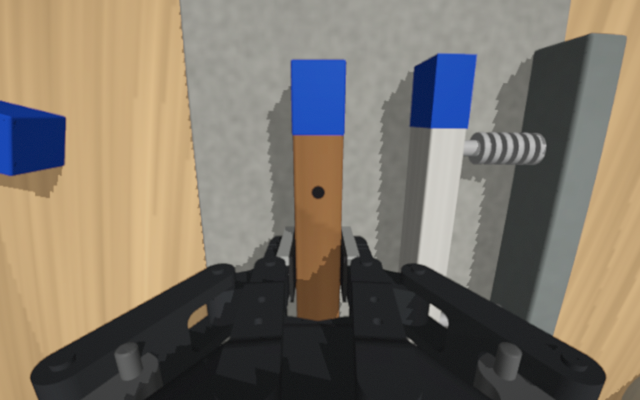

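Run:
```python
from d import *
c=calibration('wrist'); p=s['tool_pos']; th=np.deg2rad(10.6);u=np.array([np.cos(th),np.sin(th)]);v=np.array([-u[1],u[0]])
for n,q,z in [('slat end',(59.5,318),44.8),('slat bd',(134.5,318),44.8),('fence end',(53.8,455),41),('fence bd',(127.5,440),41),('fence frontL',(56,438),41),('fence frontR',(127,434),41)]:
    w=px2w(q,c,z)-p; print(n,np.round([u@w[:2],v@w[:2]],1))
```

```text
9.425 [476.4 271.9  33. ] [[-0.185, 0.983, 0.001], [0.983, 0.185, 0.0], [0.0, 0.001, -1.0]] 0.244 [-0.2  0.4  0.2]
slat end [ 0.3 88.6]
slat bd [ 0.3 58.6]
fence end [57.9 92.1]
fence bd [54.6 61.7]
fence frontL [50.7 91.1]
fence frontR [51.9 61.9]
```

The slat's end is about 3.3 mm short of the fence's end. I'll shift it along and lower it.

play_rows --pt "0.02 0 0.03 0 0.2" --pt "0.033 0 0.06 0 0.2" --pt "0.033 0 0.085 0 0.2" --pt "0.033 0 0.1 0 0.2" --pt "0.033 0 0.1 0 0.2"

```text
time: 10.05
tool_pos: [475.1, 275.1, 22.1]
eef_rot: [0.638, 0.77, -0.0, -0.0]
force: [0.2, -0.3, -0.2]
opening: 0.248
gripper_force: 39.6
```

play_rows --pt "0 0 0.007 0 0.2" --pt "0 0 0.007 0 0.2"

```text
time: 10.3
tool_pos: [475.3, 275.1, 21.6]
eef_rot: [0.638, 0.77, 0.0, 0.0]
force: [-0.8, 0.8, -0.3]
opening: 0.247
gripper_force: 39.6
```

play_rows --pt "0 0 0.007 0 0.2" --pt "0 0 0.007 0 0.2"

```text
time: 10.55
tool_pos: [475.3, 275.1, 21.5]
eef_rot: [0.638, 0.77, -0.0, 0.0]
force: [-2.9, -1.3, 6.0]
opening: 0.249
gripper_force: 40.4
```

play_rows --pt "0 0 0.006 0 0.2" --pt "0 0 0.006 0 0.2"

```text
time: 10.8
tool_pos: [475.4, 275.2, 21.5]
eef_rot: [0.638, 0.77, -0.0, -0.0]
force: [-5.6, -2.4, 11.0]
opening: 0.248
gripper_force: 41.2
```

It is on the bed, with contact felt. I'll ease off, release, and rise clear.

play_rows --pt "0 0 -0.009 0 0.24" --pt "0 0 -0.009 0 0.3" --pt "0 0 -0.009 0 0.36" --pt "0 0 -0.009 0 0.42" --pt "0 0 -0.009 0 0.48" --pt "0 0 -0.009 0 0.48"

```text
time: 11.55
tool_pos: [475.3, 275.1, 21.2]
eef_rot: [0.638, 0.77, -0.0, -0.0]
force: [-0.2, 0.1, -0.0]
opening: 0.48
gripper_force: 0.0
```

play_rows --pt "0 0 -0.1 0 0.48" --pt "0 0 -0.3 0 0.48" --pt "0 0 -0.6 0 0.48" --pt "0 0 -0.9 0 0.48" --pt "0 0 -0.9 0 0.48"

```text
time: 12.18
tool_pos: [477.6, 275.9, 114.7]
eef_rot: [0.638, 0.77, 0.003, 0.002]
force: [-0.7, -0.0, -1.0]
opening: 0.484
gripper_force: 0.0
```

Run:
```python
from d import *
im,c=snap('wrist','w6.png')
p=s['tool_pos']; th=np.deg2rad(10.6);u=np.array([np.cos(th),np.sin(th)]);v=np.array([-u[1],u[0]])
for d in cut_out('slat','wrist')[:2]:
    m=d['mask'].astype(np.uint8); cn=max(cv2.findContours(m,0,2)[0],key=cv2.contourArea)
    rc=cv2.minAreaRect(np.float32([px2w((q[0][1],q[0][0]),c,34)[:2] for q in cn])); print(d['score'],d['rect'],rc)
```

```text
12.175 [477.6 275.9 114.7] [[-0.186, 0.983, 0.006], [0.983, 0.186, 0.002], [0.001, 0.007, -1.0]] 0.484 [-0.7 -0.  -1. ]
0.85 [0.0, 86.0, 140.1, 158.5] ((279.77044677734375, 300.7671203613281), (35.4233512878418, 112.53047180175781), 86.69918060302734)
0.66 [297.8, 85.7, 331.0, 302.6] ((475.46978759765625, 273.89495849609375), (23.527019500732422, 180.4671630859375), 10.339421272277832)
```

View pics/w6.png

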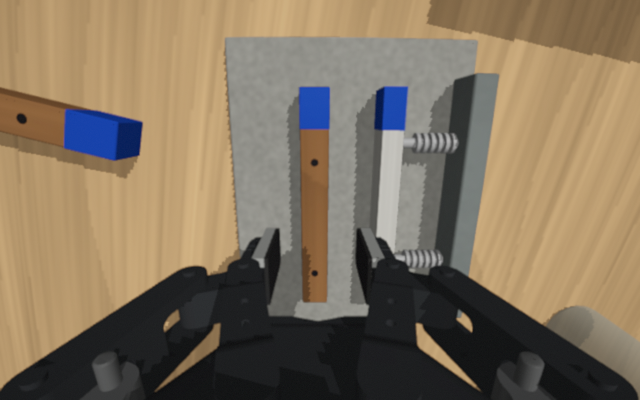

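The slat lies flat and parallel, with its ends flush with the fence (both at row 87). Next I back off behind it, turn so the two spread fingers push side by side along it, and descend.

play_rows --pt "0 -0.1 0 0.055 0.6" --pt "0 -0.2 0 0.11 0.6" --pt "0 -0.3 0 0.165 0.6" --pt "0 -0.4 0 0.22 0.6" --pt "0 -0.54 0 0.275 0.6" --pt "0 -0.54 0 0.33 0.6" --pt "0 -0.54 0 0.385 0.6" --pt "0 -0.54 0 0.44 0.6"

```text
time: 13.28
tool_pos: [421.0, 264.7, 109.7]
eef_rot: [0.983, 0.184, -0.001, 0.0]
force: [0.9, 0.8, 0.8]
opening: 0.602
gripper_force: 0.0
```

Run:
```python
from d import *
th=np.deg2rad(10.6);u=np.array([np.cos(th),np.sin(th)])
go(list(np.array([475.4,274.5])-52*u)+[60],10.6)
```

```text
13.275 [421.  264.7 109.7] [[0.933, 0.361, -0.003], [0.361, -0.933, -0.001], [-0.003, -0.0, -1.0]] 0.602 [0.9 0.8 0.8]
shift [0.032 0.01  0.496] spin 0.0587
```

play_rows --pt "0.03 0.01 0.25 0.059 0.6" --pt "0.03 0.01 0.5 0.059 0.6" --pt "0.03 0.01 0.5 0.059 0.6" --pt "0.03 0.01 0.5 0.059 0.6"

```text
time: 13.78
tool_pos: [425.3, 265.3, 61.3]
eef_rot: [0.995, 0.095, -0.0, 0.0]
force: [0.0, 0.1, 0.4]
opening: 0.598
gripper_force: 0.0
```

Run:
```python
from d import *
th=np.deg2rad(10.6);u=np.array([np.cos(th),np.sin(th)])
go(list(np.array([475.4,274.5])-52*u)+[20],10.6)
im,c=snap('wrist','w7.png')
```

```text
13.775 [425.3 265.3  61.3] [[0.982, 0.189, -0.0], [0.189, -0.982, -0.0], [-0.0, -0.0, -1.0]] 0.598 [0.  0.1 0.4]
shift [-0.011  0.002  0.413] spin 0.0015
```

View pics/w7.png

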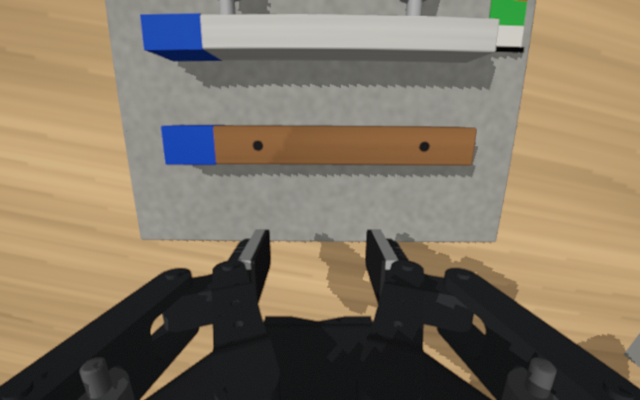

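The slat lies at row 145, parallel to the fence at row 35, with the fingers behind it over the bed's near part. That was my last allowed view, so from here I go by numbers. Descending.

play_rows --pt "0 0 0.2 0.001 0.6" --pt "0 0 0.35 0.001 0.6" --pt "0 0 0.4 0.001 0.6" --pt "0 0 0.41 0.001 0.6" --pt "0 0 0.41 0.001 0.6"

```text
time: 14.45
tool_pos: [425.8, 265.4, 20.7]
eef_rot: [0.996, 0.093, 0.0, -0.0]
force: [0.5, 0.6, 0.6]
opening: 0.603
gripper_force: 0.0
```

play_rows --pt "0.05 0 0 0 0.6" --pt "0.1 0 0 0 0.6" --pt "0.15 0 0 0 0.6" --pt "0.2 0 0 0 0.6" --pt "0.24 0 0 0 0.6" --pt "0.28 0 0 0 0.6" --pt "0.32 0 0 0 0.6" --pt "0.36 0 0 0 0.6"

```text
time: 15.45
tool_pos: [460.7, 272.0, 20.1]
eef_rot: [0.996, 0.093, -0.0, 0.0]
force: [-1.7, 0.8, 0.3]
opening: 0.601
gripper_force: 0.4
```

play_rows --pt "0.03 0 0 0 0.6" --pt "0.06 0 0 0 0.6" --pt "0.09 0 0 0 0.6" --pt "0.12 0 0 0 0.6" --pt "0.15 0 0 0 0.6" --pt "0.18 0 0 0 0.6" --pt "0.21 0 0 0 0.6" --pt "0.24 0 0 0 0.6"

```text
time: 16.45
tool_pos: [484.5, 276.5, 20.2]
eef_rot: [0.996, 0.093, 0.0, -0.0]
force: [-0.6, -0.3, -0.8]
opening: 0.597
gripper_force: 0.2
```

```bash
cat > m.py <<'E'
from d import *
im,c=snap('wrist')
p=s['tool_pos']; th=np.deg2rad(10.6);u=np.array([np.cos(th),np.sin(th)]);v=np.array([-u[1],u[0]]);J=np.array([u,v])
O=np.array([526.5,281.3])-18*u-2*u  # jig origin approx
for n,z in [('slat',34),('fence',41)]:
  for d in cut_out(n,'wrist')[:2]:
    m=d['mask'].astype(np.uint8); cn=max(cv2.findContours(m,0,2)[0],key=cv2.contourArea)
    P=np.float32([J@(px2w((q[0][1],q[0][0]),c,z)[:2]-p[:2]) for q in cn]); print(n,round(d['score'],2),np.round(d['rect']),'umin/max vmin/max',np.round([P[:,0].min(),P[:,0].max(),P[:,1].min(),P[:,1].max()],1),cv2.minAreaRect(P)[2])
for t,z in [('slat_blue',22),('fence_face',22)]:
  for d in pinpoint(t,'wrist')[:2]: print(t,round(d['score'],2),np.round(d['position']),np.round(J@(px2w(d['position'],c,z)[:2]-p[:2]),1))
B=im.astype(int)
g=(B[:,:,1]-np.maximum(B[:,:,0],B[:,:,2])>50); rd=(B[:,:,0]-np.maximum(B[:,:,1],B[:,:,2])>90)
for n,k in (('green',g),('red',rd)):
    l=cv2.connectedComponentsWithStats(k.astype(np.uint8))[2]
    print(n,[a.tolist() for a in l[1:] if a[4]>30])
np.save('last.npy',im)
E
python3 m.py
```

```text
16.45 [484.5 276.5  20.2] [[0.983, 0.185, 0.0], [0.185, -0.983, 0.0], [0.0, -0.0, -1.0]] 0.597 [-0.6 -0.3 -0.8]
slat 0.69 [122. 182. 514. 243.] umin/max vmin/max [ 10.1  38.5 -91.5  89.7] 0.4193785786628723
fence 0.77 [100.  25. 563. 186.] umin/max vmin/max [  39.8   68.6 -101.7   89.7] 0.10939694195985794
slat_blue 0.95 [212. 139.] [20.6 90.3]
fence_face 0.89 [169. 318.] [42.5 -0.5]
green [[519, 101, 46, 28, 1146]]
red [[524, 75, 46, 25, 1026]]
```

The slat is square and about 9 mm short of the fence. I'll push on slowly.

play_rows --pt "0.025 0 0 0 0.6" --pt "0.05 0 0 0 0.6" --pt "0.075 0 0 0 0.6" --pt "0.1 0 0 0 0.6" --pt "0.125 0 0 0 0.6" --pt "0.15 0 0 0 0.6" --pt "0.175 0 0 0 0.6" --pt "0.2 0 0 0 0.6"

```text
time: 17.7
tool_pos: [502.1, 279.7, 20.0]
eef_rot: [0.996, 0.093, -0.003, 0.0]
force: [-10.0, -2.1, 8.6]
opening: 0.602
gripper_force: 5.2
```

```bash
python3 m.py
```

```text
17.7 [502.1 279.7  20. ] [[0.983, 0.185, -0.005], [0.185, -0.983, -0.001], [-0.005, 0.001, -1.0]] 0.602 [-10.   -2.1   8.6]
slat 0.72 [122. 198. 514. 243.] umin/max vmin/max [ 10.7  31.6 -91.5  89.6] 0.07554932683706284
fence 0.66 [102.  10. 559. 202.] umin/max vmin/max [  32.6   53.1 -101.8   90. ] 0.08453719317913055
slat_blue 0.84 [208. 140.] [22.7 89. ]
fence_face 0.58 [188. 319.] [33.5 -1.3]
green [[514, 137, 45, 27, 1024]]
red [[518, 113, 45, 24, 959]]
```

```bash
cat > ptr.py <<'E'
import numpy as np
im=np.load('last.npy')
for r in range(105,215,3): print(r,im[r,535].tolist(),im[r,525].tolist())
E
python3 ptr.py
```

```text
105 [114, 115, 108] [115, 115, 109]
108 [115, 115, 109] [117, 116, 110]
111 [122, 109, 104] [126, 108, 102]
114 [169, 32, 31] [155, 30, 29]
117 [205, 44, 42] [204, 44, 43]
120 [205, 45, 44] [205, 46, 43]
123 [205, 44, 43] [205, 46, 44]
126 [205, 45, 43] [205, 44, 42]
129 [205, 46, 44] [205, 43, 41]
132 [205, 45, 42] [205, 44, 43]
135 [204, 62, 44] [202, 72, 44]
138 [54, 180, 71] [53, 180, 71]
141 [54, 178, 70] [56, 179, 72]
144 [56, 179, 72] [55, 179, 71]
147 [55, 179, 71] [55, 179, 71]
150 [56, 179, 72] [57, 180, 73]
153 [55, 179, 72] [55, 179, 72]
156 [56, 179, 72] [56, 180, 72]
159 [55, 179, 71] [54, 180, 71]
162 [62, 179, 76] [145, 150, 138]
165 [197, 195, 189] [202, 201, 195]
168 [157, 155, 150] [203, 201, 195]
171 [102, 101, 96] [204, 202, 196]
174 [137, 135, 129] [206, 205, 198]
177 [214, 211, 204] [209, 207, 201]
180 [223, 220, 213] [209, 207, 201]
183 [223, 220, 213] [205, 204, 198]
186 [223, 220, 213] [203, 201, 195]
189 [209, 206, 199] [205, 204, 198]
192 [164, 164, 157] [205, 204, 197]
195 [165, 164, 157] [203, 202, 196]
198 [163, 162, 155] [194, 193, 187]
201 [166, 165, 158] [168, 167, 160]
204 [170, 169, 162] [165, 164, 157]
207 [169, 168, 161] [163, 163, 155]
210 [167, 166, 158] [165, 165, 157]
213 [165, 165, 157] [167, 167, 159]
```

The pointer is at row ~171 and green begins at row 163, so the fence is about 10 mm back and still in white. I need about 11 mm more.

play_rows --pt "0.015 0 0 0 0.6" --pt "0.03 0 0 0 0.6" --pt "0.045 0 0 0 0.6" --pt "0.06 0 0 0 0.6" --pt "0.07 0 0 0 0.6" --pt "0.07 0 0 0 0.6"

```text
time: 18.7
tool_pos: [507.8, 280.7, 19.8]
eef_rot: [0.996, 0.093, -0.004, 0.001]
force: [-13.2, -2.7, 10.9]
opening: 0.601
gripper_force: 6.7
```

```bash
python3 m.py; python3 -c "
import numpy as np
im=np.load('last.npy').astype(int)
for c in (530,536,542,548,554): print(c,im[120:215:2,c].sum(1).tolist())"
```

```text
18.7 [507.8 280.7  19.8] [[0.983, 0.185, -0.008], [0.185, -0.983, -0.002], [-0.008, 0.001, -1.0]] 0.601 [-13.2  -2.7  10.9]
slat 0.68 [120. 197. 517. 241.] umin/max vmin/max [ 10.9  31.8 -91.3  89.7] 0.06426676362752914
fence 0.97 [102.  14. 559. 201.] umin/max vmin/max [  32.7   53.1 -101.5   90.1] 0.2196958363056183
slat_blue 0.58 [210. 140.] [21.9 88.9]
fence_face 0.76 [186. 320.] [34.2 -1.3]
green [[514, 149, 43, 20, 635]]
red [[517, 124, 44, 24, 938]]
530 [343, 349, 284, 279, 291, 291, 291, 292, 293, 295, 295, 293, 295, 297, 356, 302, 305, 307, 305, 305, 302, 365, 574, 598, 598, 598, 602, 606, 613, 617, 614, 613, 603, 590, 596, 593, 586, 589, 607, 634, 561, 487, 486, 483, 483, 484, 491, 498]
536 [334, 336, 344, 291, 293, 293, 293, 295, 292, 293, 294, 292, 293, 295, 358, 304, 305, 307, 305, 305, 304, 301, 429, 458, 339, 211, 83, 312, 505, 641, 656, 655, 656, 655, 654, 653, 656, 655, 656, 656, 560, 480, 486, 486, 480, 485, 489, 492]
542 [344, 348, 300, 261, 293, 295, 295, 292, 294, 294, 294, 292, 294, 294, 357, 306, 304, 305, 305, 306, 305, 304, 305, 307, 179, 22, 22, 321, 596, 644, 653, 654, 656, 653, 656, 653, 653, 656, 656, 656, 562, 492, 495, 493, 491, 489, 484, 480]
548 [354, 354, 338, 274, 293, 292, 294, 293, 294, 293, 290, 293, 294, 293, 355, 303, 303, 307, 304, 306, 305, 305, 306, 308, 185, 22, 13, 301, 493, 581, 656, 653, 644, 626, 589, 547, 511, 487, 482, 476, 474, 477, 480, 480, 477, 476, 476, 475]
554 [440, 479, 454, 289, 291, 292, 291, 295, 293, 291, 293, 293, 291, 293, 350, 302, 301, 311, 344, 379, 421, 449, 472, 496, 319, 24, 13, 223, 448, 490, 480, 472, 470, 474, 477, 475, 467, 455, 449, 445, 458, 470, 480, 490, 494, 499, 499, 509]
```

The pointer (row 171) has just entered the green (rows 148 to 174), at about 15.7 mm. Another 5.5 mm will bring it to the middle.

play_rows --pt "0.015 0 0 0 0.6" --pt "0.03 0 0 0 0.6" --pt "0.045 0 0 0 0.6" --pt "0.06 0 0 0 0.6" --pt "0.065 0 0 0 0.6" --pt "0.065 0 0 0 0.6" --pt "0.065 0 0 0 0.6" --pt "0.065 0 0 0 0.6"

```text
time: 19.95
tool_pos: [512.8, 281.6, 19.6]
eef_rot: [0.996, 0.093, -0.006, 0.001]
force: [-17.9, -4.1, 14.5]
opening: 0.601
gripper_force: 9.0
```

```bash
python3 m.py; python3 -c "
import numpy as np
im=np.load('last.npy').astype(int)
for c in (542,548): print(c,im[120:215:2,c].sum(1).tolist())
print(im[120:215:4,542].tolist())"
```

```text
19.95 [512.8 281.6  19.6] [[0.983, 0.185, -0.011], [0.185, -0.983, -0.003], [-0.011, 0.001, -1.0]] 0.601 [-17.9  -4.1  14.5]
slat 0.73 [121. 201. 517. 243.] umin/max vmin/max [ 10.7  31.8 -91.4  90.1] 0.006661961320787668
fence 0.73 [102.  12. 560. 204.] umin/max vmin/max [  32.1   53.2 -101.7   89.8] 0.26819583773612976
fence_face 0.61 [186. 316.] [34.2  0.4]
green [[516, 158, 39, 11, 238], [534, 174, 17, 10, 158]]
red [[515, 135, 45, 23, 912]]
542 [346, 350, 352, 351, 349, 349, 353, 287, 217, 286, 292, 292, 290, 293, 290, 295, 293, 291, 293, 374, 305, 303, 304, 308, 180, 19, 16, 131, 217, 296, 304, 312, 561, 655, 653, 653, 653, 653, 653, 653, 653, 653, 653, 655, 641, 495, 487, 492]
548 [335, 333, 335, 342, 344, 349, 352, 334, 284, 293, 291, 290, 288, 292, 290, 291, 293, 291, 295, 375, 304, 303, 303, 305, 187, 24, 15, 121, 251, 294, 301, 314, 554, 641, 620, 564, 529, 499, 486, 480, 472, 472, 469, 469, 468, 469, 473, 474]
[[118, 117, 111], [120, 119, 113], [119, 118, 112], [119, 120, 114], [157, 30, 30], [205, 44, 43], [204, 44, 42], [204, 44, 42], [204, 46, 43], [206, 44, 43], [54, 179, 72], [55, 178, 71], [30, 111, 39], [6, 6, 4], [36, 133, 48], [55, 178, 71], [183, 203, 175], [222, 219, 212], [222, 219, 212], [222, 219, 212], [222, 219, 212], [222, 219, 212], [218, 215, 208], [165, 164, 158]]
```

The pointer (row 171) is mid-green (rows 158 to 183), at about 20.6 mm. The slat is square and its ends are flush. I'll hold briefly, then hand in.

play_rows --pt "0 0 0 0 0.6" --pt "0 0 0 0 0.6" --pt "0 0 0 0 0.6" --pt "0 0 0 0 0.6"

```text
time: 20.7
tool_pos: [512.8, 281.6, 19.6]
eef_rot: [0.996, 0.093, -0.006, 0.001]
force: [-17.5, -4.9, 15.6]
opening: 0.603
gripper_force: 9.0
```

```bash
python3 -c "
from w import *
print(hand_in())"
```

```text
20.7 [512.8 281.6  19.6] [[0.983, 0.185, -0.011], [0.185, -0.983, -0.003], [-0.011, 0.001, -1.0]] 0.603 [-17.5  -4.9  15.6]
the job is handed in; nothing more can be done
None
```

Job handed in at 20.7 s: the batten was laid on the jig and is pushed square and end to end against the fence with blue ends matching, the pointer mid-green (about 20.6 mm by camera) and the arm pushing steadily at about 18 N along the fence's travel and about 15 N down, though I didn't check flatness with a last look.

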